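# Vent the salsa jar on the warming rack

## Robot

A 6-joint arm with a two-finger parallel gripper is mounted at the origin on the work surface. World frame = base frame: x ahead of the robot, y to its left, z up, the work surface at z = 0. Lengths are in m, angles in rad, forces in N, time in s.
With the tool pointing down it reaches from about 0.35 to 0.85 m from the base axis. Payload 8.1 kg.
Tool frame: the origin (TCP) lies at the very end of the fingers, on their centre line; the grasp point (between the pads) lies env.grasp_offset behind it (env.grasp_offset is the distance from the TCP to the grasp point, in m); x points along the fingers, y is the direction in which the jaws open and shut, and the axes are right-handed (so a half turn about x gives the same grasp; the last joint's range is limited). The gripper opens to 93 mm and grips with 3 to 60 N. Pads are 15 mm wide; open, the fingers measure 128 mm over their backs; the gripper's body (75 mm by 188 mm) begins 65 mm behind the grasp point.
Start: joints at [-1.273, 0.13, 1.488, -0, 1.523, -0.085], TCP at [0.224, -0.557, 0.219] pointing down, gripper open.
Joint ranges: [-2.96, 2.96], [-0.89, 2.26], [0.02, 2.5], [-1.34, 4.48], [0, 2.73], [-2.66, 2.66]. Speed limits (rad/s): [2.39, 2.39, 2.79, 3.14, 3.14, 3.14].

## Interface

Orientations are given as [roll, pitch, yaw] about the fixed x, y, z axes, in that order (R = Rz(yaw) Ry(pitch) Rx(roll)).
In Python, from bench import env gives the robot as it stands.
- The arm moves only by the shell command python3 -m pendant 'ROWS' [OPENING] [FORCE]. ROWS is JSON, a list that holds one entry, the list of rows, each a list of 6 numbers: the shift along the tool's x, y, z in mm, then the turn, a rotation vector about the tool's x, y, z in degrees. A call has 1 to 12 rows; each row shifts and turns the commanded pose from where the row before left it, along the tool's axes as they then stand; what a row does not reach is not made up. A row lasts 1/8 s, in which the tool goes at most 62.5 mm and 10.7 degrees, less where a joint would pass 70% of its speed; a pose out of reach is approached as far as the arm can. A call is refused whole if a number of a shift passes 62.5 or a number of a turn 10.7, either way. A call with a gripper value outside its range is refused whole. OPENING is the opening in per cent of the stroke, from 0 (shut) to 100 (fully open), set as the call begins (- or left out, the last holds). The fingers move at their own pace and stop on an object; FORCE is the grip in N (left out, the last holds). Time passes only in rows, so rows that do not move let the fingers close. It gives the time, the measured TCP pose, the force and the opening at its end, in the units of the state.
- env.sense(): the state, without advancing time (a new reading comes with each control period).
- env.camera(name): name is "scene" or "side" or "wrist"; returns a dict with "img" (384x512x3 uint8, red, green, blue), "fx", "fy", "cx", "cy" (pixels), "cam_to_world" (4x4, takes a point from camera to world coordinates); the wrist camera has in their place "mount" (4x4, takes a point from camera to tool coordinates, whose origin is the TCP and whose axes are the tool frame's). Camera axes: x right, y up, looking along -z (the intrinsics and any distortion apply to the point x, -y, -z); pixel columns grow to the right and rows downward; lengths in m; the calibration is good to about 2 mm. A picture is of the moment at which its call begins: read the wrist's pose just before it. There is no depth.
- env.job_done(): hands the job in, once; it reports no verdict.
The state is a dict: "time": time; "joint_positions": joint angles; "qd": joint speeds; "joint_efforts": joint torques, N m; "eef_pos": TCP position; "tool_rot": TCP orientation; "ft_force": force on the tool from outside, world axes, zero at the start; "ft_torque": the same for the moment, N m; "width": finger opening in m.
Only numpy, scipy, OpenCV 4.12 (cv2) and the standard library are available. Lean on these libraries where they do the work, as an engineer would, in place of code of your own. Each camera call takes 0.05 s, during which the arm holds its last target.

## Task

The salsa jar in the top level of the steel caddy is about to be warmed, and its red screw lid has to be set so that it can vent: first take the bottle opener off the lid and leave it in the blue bowl, then screw the lid down (clockwise) until it bottoms out, and back it off a quarter turn. Finish still gripping the lid at that quarter turn, do not let go, and leave the other things on the rack where they stand.

Things in the scene. Friction and masses are not known exactly. Their poses are not given: they have to be found in the camera images.
- jar: Small milky-glass jar of salsa, 68 mm across, wedged in a square steel bracket (78 mm square, 22 mm high) in the upper level of the caddy; jar and bracket cannot move or turn. Origin: centre of the underside, on the caddy's upper level, 120 mm above the rack; z up. Its shoulder is 56 mm above the origin and is the widest thing the fingertips could hit beside the lid. A white tab on the bracket (10 mm square, 44 mm from the jar's axis) marks the jar's +x direction.
- lid: Red knurled screw lid on the jar, 56 mm across, 20 mm high, flat top, rigid. Origin: centre of its underside, on the jar's axis, 60 mm above the jar's origin when fully home; the top is 20 mm above the origin. It turns with the lid: a white stripe on the top runs from near the centre to the rim along the lid's +x, and points to the white tab when the lid is fully home. It climbs 4 mm per turn when unscrewed. At the start the opener lies on it.
- lid_turn (a joint): Turn of the lid on its thread, rad: 0 is bottomed out against a hard stop, it grows as the lid is unscrewed (anticlockwise from above), with an upper stop at 4.2. Starts between 2.0 and 3.4. Turning takes about 0.08 N m and the lid stays where it is left. A quarter turn off the stop reads 1.57.
- opener: Chrome bottle opener, 110 mm long, 12 mm thick, 90 g: a solid bar 18 mm wide from x = -55 to +25 mm, then a ring head 28 mm wide to x = +55 mm. Origin: mid-length on the underside; x along its length toward the ring, z up. It lies loose and flat across the lid, its middle within 10 mm of the lid's axis; it can be pinched across the bar near its origin with the fingertips just above the lid.
- bowl: Blue melamine bowl, loose, 156 mm across at the rim, 58 mm high, wall about 4 mm, 220 g, empty. Origin: centre of the underside; z up.
- caddy: Steel caddy with two levels, fixed, 140 by 240 mm, long side along its y; upper level at 120 mm with a low guard rail up to 141 mm. Origin: centre of the underside. The jar stands at y = +55 or -55 mm on the upper level, the yellow tin at the other place, each within 12 mm of the middle line.
- tin: Yellow tin, 56 mm across, 45 mm high, beside the jar on the caddy's upper level; leave alone. Origin: centre of the underside.
- spatula: Silicone-tipped spatula with an orange handle, about 280 mm long, lying on the rack beyond the caddy; leave alone.
- pickles: Closed green glass jar, 72 mm across, 110 mm high, on the right of the rack; leave alone. Origin: centre of the underside.
- mill: Dark wooden pepper mill, 54 mm across, 157 mm high, on the left of the rack; leave alone. Origin: centre of the underside.
- brush: Basting brush, about 200 mm long, lying at the right near side; leave alone.
Things that resemble listed ones, but are neither listed nor needed, are in the scene too. What is meant by the bowl is not white, and is the larger of those in its own colour. Of the things that look like the opener, the smaller one is meant.

How it is judged:
By the outcome, as a careful person would: the job done as asked, in the order asked, and still so for the second after the job is handed in, while the arm keeps its last pose, push and grip.
It also fails if it takes over 64 s, if anything falls off the work surface, if the arm or the gripper's body presses on something with over 40 N, if the wrist force passes 120 N, or if a joint passes its speed limit or range.

## Working session

There is one attempt and no reset: what is moved stays moved. The work goes in short steps, Python scripts to look and compute and a shell command to move; the robot and the scene stay as the last step left them, time stands still between calls to the robot, and variables do not carry over. Pictures are saved under pics/ and viewed, and the job is handed in when it is done.

```bash
ls; mkdir -p pics
python3 - <<'E'
from bench import env
import cv2
print(env.sense(), env.grasp_offset)
for n in ["scene","side","wrist"]:
    c=env.camera(n)
    print(n,{k:(v.tolist() if hasattr(v,'tolist') else v) for k,v in c.items() if k!='img'})
    cv2.imwrite(f"pics/{n}0.png",c["img"][:,:,::-1])
E
```

```text
pics
{'time': 0.0, 'joint_positions': array([-1.27340040e+00,  1.31181618e-01,  1.48928800e+00,  3.32279525e-05,
        1.52299018e+00, -8.54227255e-02]), 'qd': array([ 0.00043025,  0.00063817, -0.00193547,  0.00080819, -0.0020476 ,
       -0.00023605]), 'joint_efforts': array([-6.61243648e-04, -5.59838462e+01, -4.91757810e+01,  7.66322413e-02,
        3.49272473e-02, -9.42815541e-05]), 'eef_pos': array([ 0.2239729 , -0.5560106 ,  0.21757044]), 'tool_rot': array([-1.67399132,  1.56892888,  1.85041837]), 'ft_force': array([-0.97094234,  0.20029305,  0.19841585]), 'ft_torque': array([-0.03058833,  0.01343855, -0.02889222]), 'width': 0.09311988480177186} 0.0188
scene {'fx': 389.37455087703626, 'fy': 389.37455087703626, 'cx': 259.3925228801323, 'cy': 190.8852180311474, 'cam_to_world': [[-0.6127022246018932, -0.5135267411681279, 0.6007381043958623, 1.2141788950896302], [0.7901638099640278, -0.4128544932037645, 0.4529815899841786, 0.5297728829732133], [0.01539926592481158, 0.7522243372470112, 0.6587271127426528, 0.9168735911340271], [0.0, 0.0, 0.0, 1.0]]}
side {'fx': 412.38582585922677, 'fy': 412.38582585922677, 'cx': 260.2321028622692, 'cy': 188.0247405829236, 'cam_to_world': [[-0.9182007710840548, 0.18377190916694536, -0.350906297153219, 0.050018746902175455], [-0.3952544470012858, -0.4834322651092661, 0.7810679657859694, 1.1159591125275417], [-0.026101074812255952, 0.8558744828842957, 0.5165245429223908, 0.8631678798794772], [0.0, 0.0, 0.0, 1.0]]}
wrist {'fx': 267.6719764094639, 'fy': 267.6719764094639, 'cx': 254.50847150680866, 'cy': 188.50025240034557, 'mount': [[0.0010568414216771812, 0.2522941097408052, -0.9676500221031887, -0.16708490669987913], [0.9999993501474009, 0.0001470751637548261, 0.0011305192036402273, 0.00010202522175539741], [0.00042754062148550235, -0.96765058805283, -0.25229379035169736, -0.06966202016587932], [0.0, 0.0, 0.0, 1.0]]}
```

View pics/scene0.png

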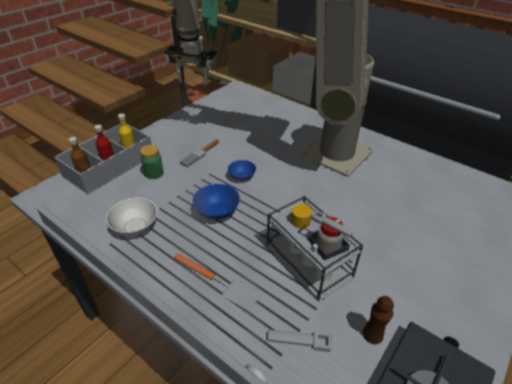

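View pics/side0.png

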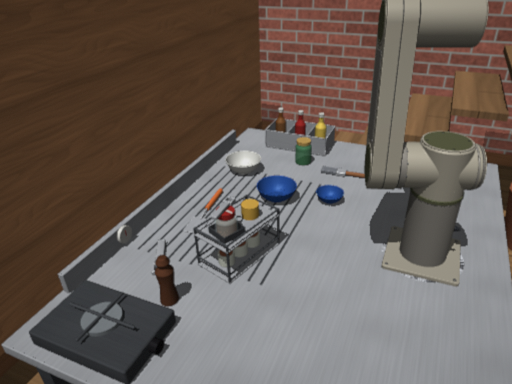

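View pics/wrist0.png

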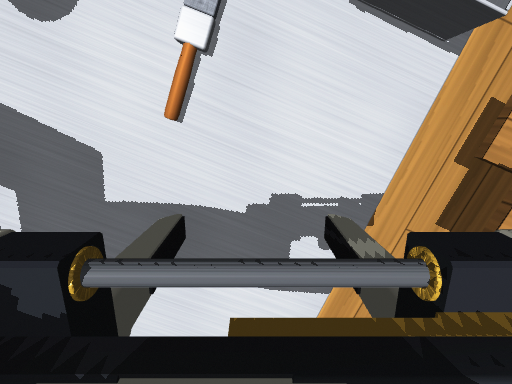

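The scene picture shows three bowls: white at (132,217), small blue at (241,170) and larger blue at (216,201), which is the one meant. There are two opener-like things: a long one on the rack at (298,340) and a smaller one on the red lid at about (333,228), which is the one meant. I'll confirm both in crops.

```bash
cat > h.py <<'E'
import numpy as np, cv2
from bench import env
from scipy.spatial.transform import Rotation as R
def T_tool(s=None):
    s=s or env.sense(); T=np.eye(4); T[:3,:3]=R.from_euler('xyz',s['tool_rot']).as_matrix(); T[:3,3]=s['eef_pos']; return T
def shot(n,name=None):
    T=T_tool(); c=env.camera(n)
    c['M']=np.array(c['cam_to_world']) if n!='wrist' else T@np.array(c['mount'])
    if name: cv2.imwrite('pics/'+name,c['img'][:,:,::-1])
    return c
def proj(c,p):
    q=np.linalg.inv(c['M'])@np.r_[p,1]; return np.array([c['cx']+c['fx']*q[0]/-q[2], c['cy']-c['fy']*q[1]/-q[2]])
def onz(c,u,v,z):
    d=c['M'][:3,:3]@np.array([(u-c['cx'])/c['fx'],-(v-c['cy'])/c['fy'],-1.]); o=c['M'][:3,3]; return o+d*(z-o[2])/d[2]
def crop(c,x0,x1,y0,y1,name,w=780):
    i=c['img'][y0:y1,x0:x1,::-1]; k=min(w/i.shape[1],590/i.shape[0]); cv2.imwrite('pics/'+name,cv2.resize(i,None,fx=k,fy=k,interpolation=cv2.INTER_CUBIC)); print(name,k)
E
python3 - <<'E'
from h import *
print([k for k in env.camera('scene')])
c=shot('scene');crop(c,180,370,155,300,'sc1.png')
d=shot('side');crop(d,180,310,165,280,'sd1.png')
for n,cc,pts in (('scene',c,[(216,190),(333,225),(302,213)]),('side',d,[(277,184),(227,213),(250,206)])):
  for p,z in zip(pts,[.058,.195,.165]): print(n,p,onz(cc,*p,z).round(3))
E
```

```text
['img', 'fx', 'fy', 'cx', 'cy', 'cam_to_world']
sc1.png 4.068965517241379
sd1.png 5.130434782608695
scene (216, 190) [ 0.518 -0.177  0.058]
scene (333, 225) [0.542 0.262 0.195]
scene (302, 213) [0.528 0.161 0.165]
side (277, 184) [ 0.549 -0.152  0.058]
side (227, 213) [0.538 0.266 0.195]
side (250, 206) [0.512 0.169 0.165]
```

View pics/sc1.png

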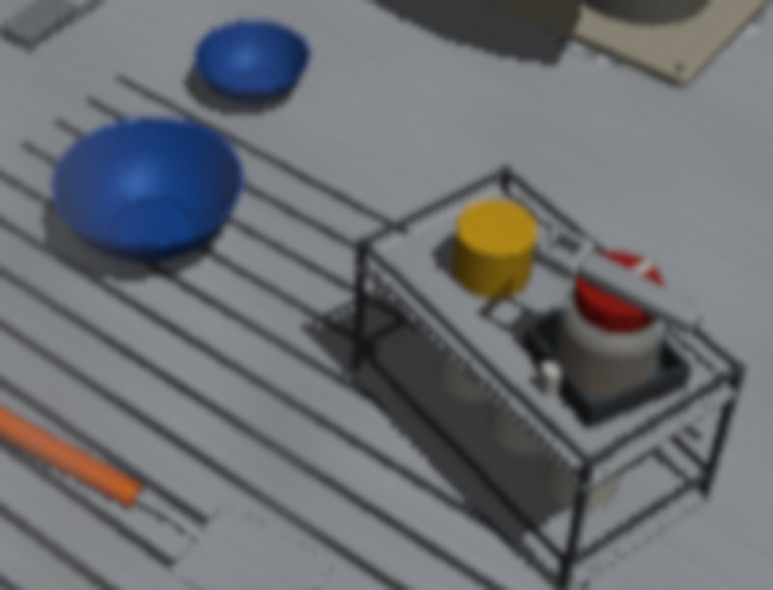

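View pics/sd1.png

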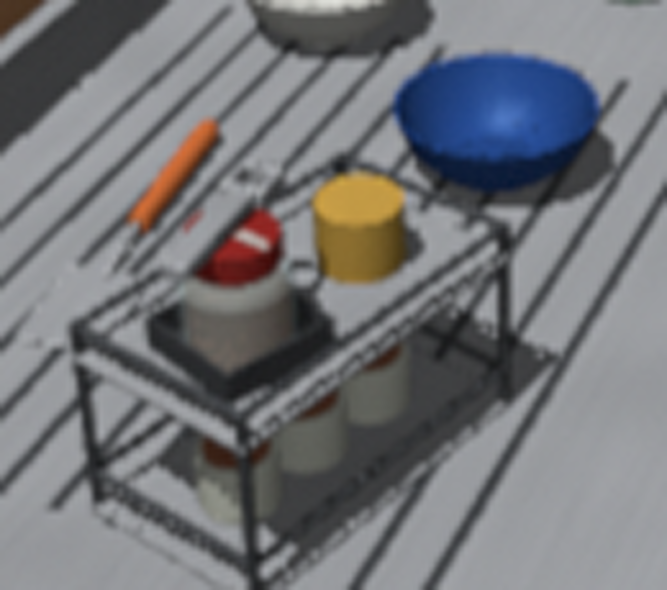

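Run:
```python
from h import *
print(T_tool().round(3))
c=shot('scene');d=shot('side')
k=4.069
def P(a,b): return (180+a/k,155+b/k)
def Q(a,b): return (180+a/5.13,165+b/5.13)
print('ring',onz(c,*P(565,245),.21).round(3),onz(d,*Q(255,185),.21).round(3))
print('end',onz(c,*P(690,312),.21).round(3),onz(d,*Q(180,262),.21).round(3))
print('tab',onz(c,*P(550,368),.142).round(3))
print('tin',onz(c,*P(497,222),.165).round(3),onz(d,*Q(360,205),.165).round(3))
# bowl fit
from scipy.optimize import minimize
ms=[]
for cc in(c,d):
    h=cv2.cvtColor(cc['img'],cv2.COLOR_RGB2HSV); m=cv2.inRange(h,(105,150,40),(130,255,255))
    n,l,s,ce=cv2.connectedComponentsWithStats(m); i=1+np.argmax(s[1:,4]); print(s[i],ce[i]); ms.append((l==i).astype(np.uint8))
a=np.linspace(0,2*np.pi,60)
def cost(q):
    t=0
    for cc,m in zip((c,d),ms):
        pts=[proj(cc,np.array([q[0]+r*np.cos(x),q[1]+r*np.sin(x),z])) for r,z in((.078,.058),(q[2],.0)) for x in a]
        hull=cv2.convexHull((np.array(pts)*16).astype(np.float32)).astype(np.int32)
        im=np.zeros(m.shape,np.uint8); cv2.fillPoly(im,[hull],1,shift=4); t+=(im!=m).sum()
    return t
r=minimize(cost,[.53,-.165,.045],method='Nelder-Mead',options=dict(initial_simplex=[[.53,-.165,.045],[.55,-.165,.045],[.53,-.14,.045],[.53,-.165,.055]]));print(r.x,r.fun)
```

```text
[[-0.     0.373 -0.928  0.224]
 [ 0.001 -0.928 -0.373 -0.556]
 [-1.    -0.001 -0.     0.218]
 [ 0.     0.     0.     1.   ]]
ring [0.549 0.222 0.21 ] [0.548 0.228 0.21 ]
end [0.551 0.311 0.21 ] [0.551 0.311 0.21 ]
tab [0.587 0.243 0.142]
tin [0.516 0.154 0.165] [0.513 0.164 0.165]
[ 200  185   37   34 1027] [217.9211295  200.36806232]
[257 176  39  26 769] [276.34980494 187.8153446 ]
[ 0.54651298 -0.13691682  0.02172051] 345.0
```

```bash
python3 -m pendant '[[[-50,0,0,0,0,0],[-50,0,0,0,0,0],[0,-42,-40,0,0,0],[0,-42,-40,0,0,0],[0,-42,-40,0,0,0],[0,-42,-40,0,0,0],[0,-42,-40,0,0,0],[0,-42,-40,0,0,0],[0,-42,-40,0,0,0],[0,-42,-40,0,0,0],[0,-42,-40,0,0,0],[0,-42,-40,0,0,0]]]'
python3 -m pendant '[[[0,-42,-40,0,0,0],[0,-42,-40,0,0,0],[0,-42,-40,0,0,0],[0,-42,-40,0,0,0],[0,-42,-40,0,0,0],[0,0,0,-10,0,0],[0,0,0,-10,0,0],[0,0,0,-10,0,0],[0,0,0,-10,0,0],[0,0,0,-10,0,0],[0,0,0,-10,0,0],[0,0,0,-8,0,0]]]'
python3 -m pendant '[[[0,0,0,0,0,0],[0,0,0,0,0,0]]]'
python3 - <<'E'
from h import *
print(T_tool().round(3), env.sense()['joint_positions'].round(2))
c=shot('wrist','w1.png')
E
```

```text
time: 1.9
eef_pos: [0.4387, -0.0157, 0.319]
tool_rot: [2.532, 1.57, -0.227]
ft_force: [1.0, -0.6, -0.1]
width: 0.0928
time: 3.4
eef_pos: [0.5454, 0.2519, 0.3186]
tool_rot: [-1.56, 1.571, -3.127]
ft_force: [0.6, 0.1, -0.3]
width: 0.0928
time: 3.65
eef_pos: [0.5454, 0.2519, 0.3186]
tool_rot: [-0.898, 1.571, -2.473]
ft_force: [-0.4, -1.1, -0.2]
width: 0.0928
[[-0.     1.    -0.004  0.545]
 [-0.    -0.004 -1.     0.252]
 [-1.    -0.     0.     0.319]
 [ 0.     0.     0.     1.   ]] [ 0.35  0.11  1.33 -0.    1.7   0.35]
```

View pics/w1.png

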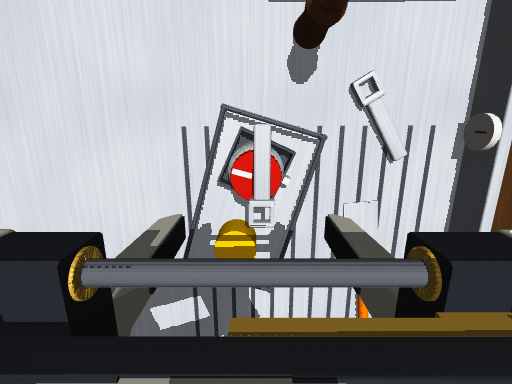

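The wrist picture shows the lid at (255,175), with the opener's bar running from (262,124) to its ring at (261,213). The tab is at (287,182) and the stripe is at (240,173), pointing away from the tab. The larger opener lies on the surface at (378,115).

Run:
```python
from h import *
c=shot('wrist');crop(c,190,340,100,240,'w1c.png')
im=c['img']; h=cv2.cvtColor(im,cv2.COLOR_RGB2HSV)
```

```text
w1c.png 4.214285714285714
```

View pics/w1c.png

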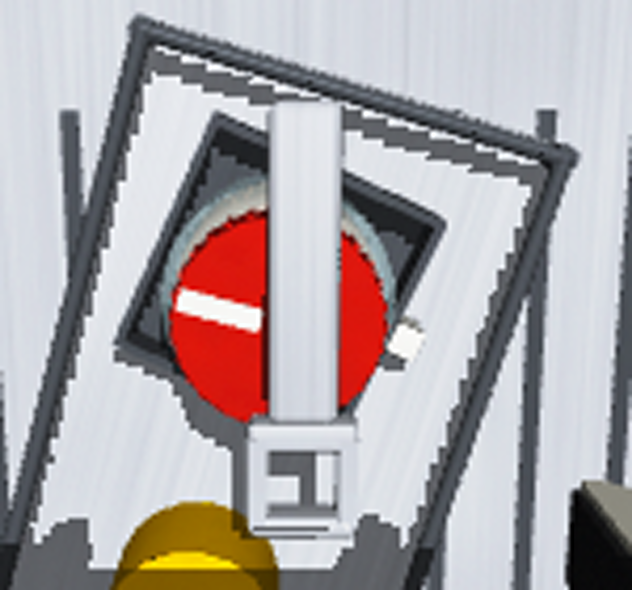

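Run:
```python
from h import *
c=shot('wrist'); k=4.2143
def P(a,b,z): return onz(c,190+a/k-.5+.5/k,100+b/k-.5+.5/k,z)
zl=.2015; zo=zl+.012
L=[P(168,310,zl),P(388,310,zl),P(278,206,zl),P(278,424,zl)]
print('lid',np.round(L,4)); lc=np.array([(L[0][0]+L[1][0])/2,(L[2][1]+L[3][1])/2]); print(lc,'diam',L[1][0]-L[0][0],L[2][1]-L[3][1])
a=P(306,101,zo);b=P(301,525,zo);print('op',a.round(4),b.round(4),'len',np.linalg.norm(a-b),'mid',((a+b)/2).round(4),'ang',np.degrees(np.arctan2(*(b-a)[1::-1])))
print('width',P(340,250,zo)-P(272,250,zo))
print('edges at mid',P(270,310,zo),P(340,310,zo))
t=P(407,340,.142);print('tab',t, np.degrees(np.arctan2(t[1]-lc[1],t[0]-lc[0])),np.linalg.norm(t[:2]-lc))
s1=P(262,318,zl);s2=P(176,298,zl);print('stripe',np.degrees(np.arctan2(s2[1]-s1[1],s2[0]-s1[0])),np.degrees(np.arctan2(s2[1]-lc[1],s2[0]-lc[0])))
print(T_tool()[:3,3])
```

```text
lid [[0.5183 0.2649 0.2015]
 [0.5747 0.2647 0.2015]
 [0.5465 0.2914 0.2015]
 [0.5464 0.2343 0.2015]]
[0.54647419 0.26280906] diam 0.056429846176817566 0.057082221890333296
op [0.5532 0.3171 0.2135] [0.5522 0.2107 0.2135] len 0.10641823283240914 mid [0.5527 0.2639 0.2135] ang -90.49005173218178
width [ 1.64808395e-02 -5.71203898e-05  0.00000000e+00]
edges at mid [0.54448747 0.26721316 0.2135    ] [0.56168337 0.26715477 0.2135    ]
tab [0.58685797 0.24331848 0.142     ] -25.763531226329256 0.04484119255491294
stripe 166.4562626779361 168.67199374397364
[0.54539154 0.25191843 0.31862525]
```

```bash
python3 -m pendant '[[[25,8,-12,0,0,0],[30,0,0,0,0,0],[25,0,0,0,0,0],[15,0,0,0,0,0],[10,0,0,0,0,0],[5,0,0,0,0,0],[3,0,0,0,0,0],[0,0,0,0,0,0],[0,0,0,0,0,0]]]'
python3 - <<'E'
from h import *
c=shot('wrist','w2.png')
print(T_tool()[:3,3],env.sense()['ft_force'])
E
```

```text
time: 4.92
eef_pos: [0.5537, 0.264, 0.2063]
tool_rot: [1.907, 1.57, 0.335]
ft_force: [-0.1, -0.5, 0.4]
width: 0.0932
[0.55367933 0.26401131 0.20619955] [ 0.51651751 -0.60796278 -0.31729155]
```

View pics/w2.png

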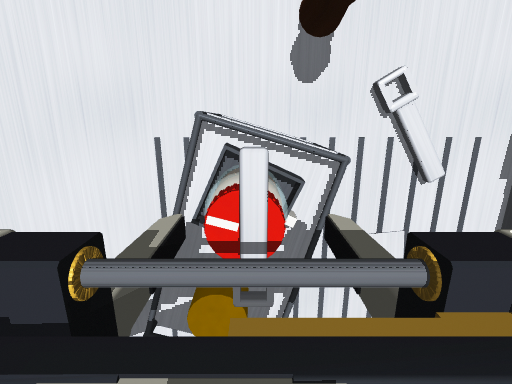

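The bar's centre line is at column 254, midway between the fingers at about 185 and 325, so I'll close.

```bash
python3 -m pendant '[[[1.5,0,0,0,0,0],[0,0,0,0,0,0],[0,0,0,0,0,0],[0,0,0,0,0,0],[0,0,0,0,0,0],[0,0,0,0,0,0],[0,0,0,0,0,0],[0,0,0,0,0,0]]]' 0 25
python3 -m pendant '[[[0,0,0,0,0,0],[0,0,0,0,0,0],[0,0,0,0,0,0],[0,0,0,0,0,0]]]'
```

```text
time: 5.98
eef_pos: [0.5534, 0.2639, 0.2041]
tool_rot: [-1.464, 1.571, -3.036]
ft_force: [0.5, 0.2, -0.2]
width: 0.0181
time: 6.48
eef_pos: [0.5534, 0.2639, 0.2041]
tool_rot: [-1.385, 1.571, -2.957]
ft_force: [-1.3, 1.1, 0.6]
width: 0.0174
```

```bash
python3 -m pendant '[[[-5,0,0,0,0,0],[-10,0,0,0,0,0],[-20,0,0,0,0,0],[-30,0,0,0,0,0],[-35,0,0,0,0,0],[0,0,0,0,0,0]]]'
python3 - <<'E'
from h import *
c=shot('wrist','w3.png')
E
```

```text
time: 7.22
eef_pos: [0.5552, 0.2647, 0.31]
tool_rot: [1.936, 1.562, 0.364]
ft_force: [0.8, -0.1, -1.0]
width: 0.0181
```

View pics/w3.png

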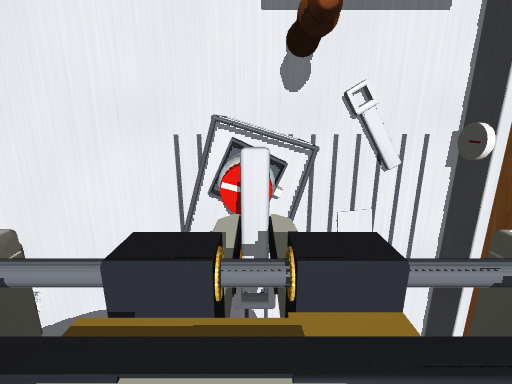

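The opener is held level between the fingers (bar at 255,190) and clear of the lid. Next I'll move over to the bowl.

```bash
python3 -m pendant '[[[0,-3,30,0,0,0],[0,-3,55,0,0,0],[0,-3,58,0,0,0],[0,-3,58,0,0,0],[0,-3,58,0,0,0],[0,-3,58,0,0,0],[0,-2,50,0,0,0],[0,0,30,0,0,0],[0,0,0,0,0,0],[0,0,0,0,0,0]]]'
python3 - <<'E'
from h import *
c=shot('wrist','w4.png'); print(T_tool()[:3].round(3))
d=shot('side');crop(d,200,400,120,270,'sd4.png')
E
```

```text
time: 8.52
eef_pos: [0.5326, -0.1324, 0.3034]
tool_rot: [-2.221, 1.569, 2.49]
ft_force: [0.5, -0.3, -1.0]
width: 0.0177
[[-0.001  1.    -0.     0.533]
 [ 0.001 -0.    -1.    -0.132]
 [-1.    -0.001 -0.001  0.304]]
sd4.png 3.9
```

View pics/w4.png

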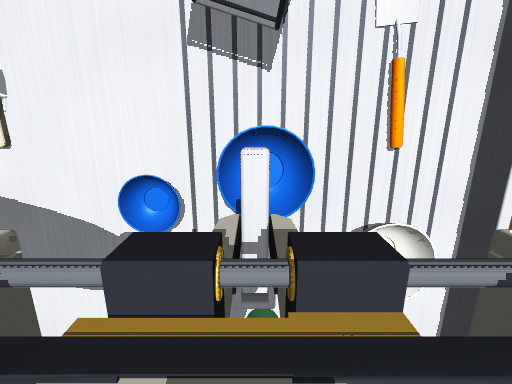

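View pics/sd4.png

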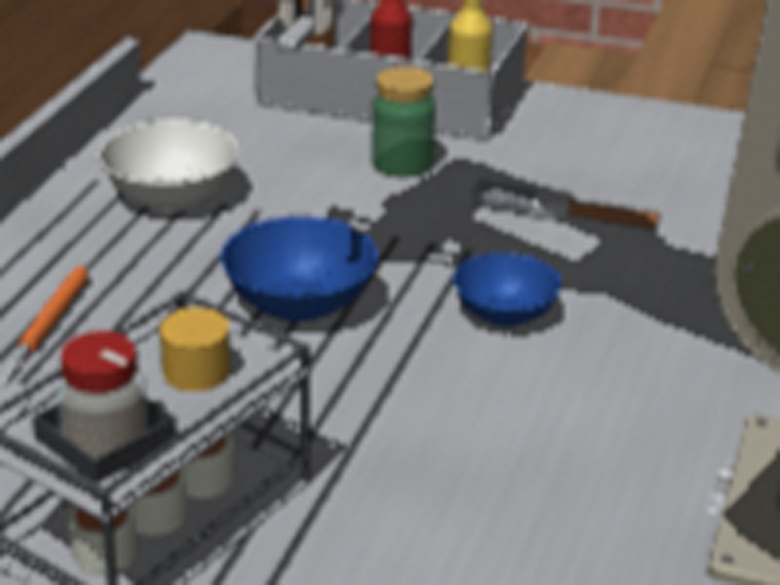

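Run:
```python
from h import *
c=shot('wrist');d=shot('side','side4.png')
print(proj(d,[.533,-.132,.304]), proj(d,[.533,-.132,.45]))
L=[onz(c,u,v,.058) for u,v in((217,172),(315,172),(266,126),(266,220))]
print(np.round(L,4))
h=cv2.cvtColor(c['img'],cv2.COLOR_RGB2HSV); m=cv2.inRange(h,(100,120,40),(130,255,255)); m[230:]=0;m[:,:205]=0
ys,xs=np.nonzero(m);print(xs.min(),xs.max(),ys.min(),ys.max())
```

```text
[278.75937689 126.5905572 ] [278.63098248  85.22174267]
[[ 0.4736 -0.1426  0.058 ]
 [ 0.6273 -0.1426  0.058 ]
 [ 0.5498 -0.0723  0.058 ]
 [ 0.5513 -0.2227  0.058 ]]
216 314 126 216
```

View pics/side4.png

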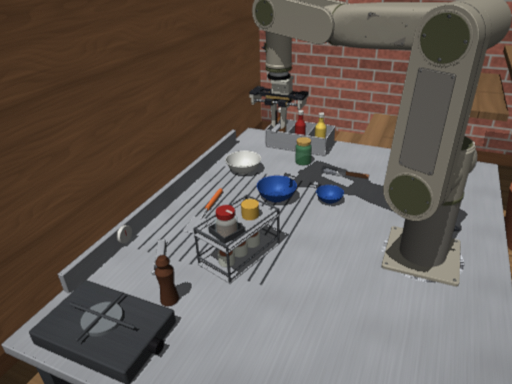

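```bash
python3 -m pendant '[[[30,18,16,0,0,0],[50,0,0,0,0,0],[55,0,0,0,0,0],[50,0,0,0,0,0],[35,0,0,0,0,0],[20,0,0,0,0,0],[13,0,0,0,0,0],[0,0,0,0,0,0],[0,0,0,0,0,0]]]'
python3 - <<'E'
from h import *
c=shot('wrist','w5.png'); print(T_tool()[:3].round(3))
E
```

```text
time: 9.85
eef_pos: [0.5521, -0.1494, 0.0528]
tool_rot: [1.241, 1.568, -0.331]
ft_force: [0.5, -0.3, -0.6]
width: 0.0176
[[ 0.003  1.    -0.001  0.552]
 [-0.001 -0.001 -1.    -0.15 ]
 [-1.     0.003  0.001  0.053]]
```

View pics/w5.png

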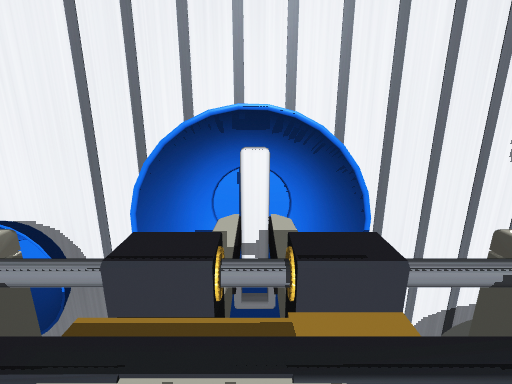

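The opener's bar end (255,150) is inside the rim, which spans columns 131 to 370. I'll lower until there is light contact.

```bash
python3 -m pendant '[[[4,0,0,0,0,0],[4,0,0,0,0,0],[4,0,0,0,0,0],[0,0,0,0,0,0]]]'
python3 -m pendant '[[[3,0,0,0,0,0],[3,0,0,0,0,0],[0,0,0,0,0,0]]]'
```

```text
time: 10.4
eef_pos: [0.5504, -0.1489, 0.0385]
tool_rot: [-1.925, 1.57, 2.786]
ft_force: [-0.0, 0.7, -1.1]
width: 0.0177
time: 10.78
eef_pos: [0.5506, -0.149, 0.0327]
tool_rot: [-1.941, 1.57, 2.77]
ft_force: [0.4, 1.0, -1.6]
width: 0.0178
```

```bash
python3 -m pendant '[[[2,0,0,0,0,0],[2,0,0,0,0,0],[0,0,0,0,0,0]]]'
python3 -m pendant '[[[2,0,0,0,0,0],[2,0,0,0,0,0],[0,0,0,0,0,0]]]'
```

```text
time: 11.15
eef_pos: [0.551, -0.149, 0.0292]
tool_rot: [2.082, 1.571, 0.51]
ft_force: [0.5, 0.4, 0.7]
width: 0.0175
time: 11.52
eef_pos: [0.5512, -0.1487, 0.0257]
tool_rot: [2.365, 1.57, 0.793]
ft_force: [-3.0, 3.7, 6.7]
width: 0.0177
```

Contact at about 7 N. I'll open slightly and withdraw.

```bash
python3 -m pendant '[[[0,0,0,0,0,0],[0,0,0,0,0,0],[0,0,0,0,0,0],[-5,0,0,0,0,0],[-15,0,0,0,0,0],[-30,0,0,0,0,0],[-40,0,0,0,0,0],[-50,0,0,0,0,0],[-60,0,0,0,0,0],[-60,0,0,0,0,0],[-20,0,0,0,0,0],[0,0,0,0,0,0]]]' 30
python3 - <<'E'
from h import *
c=shot('wrist','w6.png'); print(T_tool()[:3].round(3))
E
```

```text
time: 13.02
eef_pos: [0.5517, -0.1493, 0.3076]
tool_rot: [1.231, 1.567, -0.341]
ft_force: [-0.1, -0.5, -1.0]
width: 0.028
[[ 0.     1.    -0.001  0.551]
 [-0.    -0.001 -1.    -0.149]
 [-1.     0.     0.     0.305]]
```

View pics/w6.png

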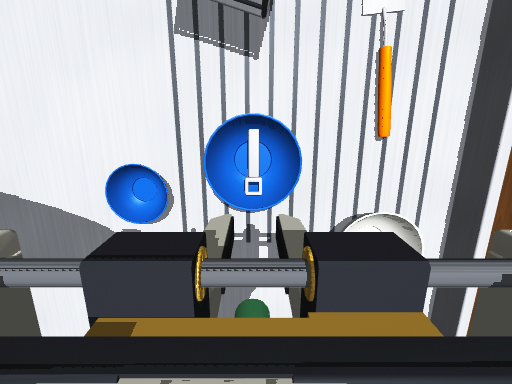

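The opener lies inside the blue bowl at (253,160). Next I'll go back to the lid, pre-rotate by +110° in yaw for the range needed, and look before descending.

```bash
python3 -m pendant '[[[0,0,-30,0,0,0],[0,-1,-55,0,0,0],[0,-1,-58,0,0,0],[0,-1,-58,0,0,0],[0,-1,-58,0,0,0],[0,-1,-58,0,0,0],[0,0,-55,0,0,0],[0,0,-30,0,0,0],[0,0,-10,0,0,0],[0,0,0,0,0,0],[0,0,0,0,0,0]]]' 100
python3 - <<'E'
from h import *
c=shot('wrist','w7.png'); print(T_tool()[:3].round(3))
crop(c,190,340,100,240,'w7c.png')
E
```

```text
time: 14.45
eef_pos: [0.5465, 0.2615, 0.3046]
tool_rot: [-0.784, 1.57, -2.357]
ft_force: [0.0, 0.3, 0.3]
width: 0.093
[[-0.     1.    -0.003  0.547]
 [-0.    -0.003 -1.     0.262]
 [-1.    -0.     0.     0.305]]
w7c.png 4.214285714285714
```

View pics/w7c.png

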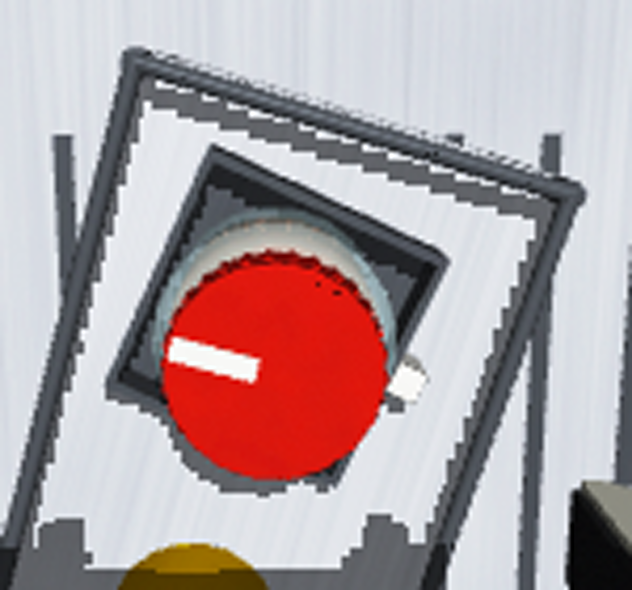

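Run:
```python
from h import *
c=shot('wrist'); h=cv2.cvtColor(c['img'],cv2.COLOR_RGB2HSV)
zl=.2021
m=cv2.inRange(h,(0,150,150),(8,255,255))|cv2.inRange(h,(172,150,150),(180,255,255)); m[:,:190]=0;m[:,340:]=0;m[235:]=0
ct=max(cv2.findContours(m,0,1)[0],key=cv2.contourArea); hull=cv2.convexHull(ct)
W=np.array([onz(c,*p[0],zl)[:2] for p in ct])
(cx,cy),r=cv2.minEnclosingCircle((W*1000).astype(np.float32)); print('circ',cx,cy,r)
# white stripe inside hull
hm=np.zeros(m.shape,np.uint8);cv2.fillConvexPoly(hm,hull,1)
s=(hm>0)&(h[:,:,1]<80)&(h[:,:,2]>180); ys,xs=np.nonzero(s)
S=np.array([onz(c,x,y,zl)[:2] for x,y in zip(xs,ys)]); mu=S.mean(0); _,sv,v=np.linalg.svd(S-mu); print('stripe n',len(S),mu,np.degrees(np.arctan2(v[0][1],v[0][0])), 'via centre',np.degrees(np.arctan2(mu[1]-cy/1e3,mu[0]-cx/1e3)))
k=4.2143
for z in(.142,):
  # tab by colour near expected
  u,v_=190+407/k-.4,100+380/k-.4
  t=onz(c,u,v_,z);print('tab',t,np.degrees(np.arctan2(t[1]-cy/1e3,t[0]-cx/1e3)),np.hypot(t[0]-cx/1e3,t[1]-cy/1e3))
# bracket edge: lines from crop corners
for z in (.142,):
  a=onz(c,190+213/k,100+147/k,z);b=onz(c,190+447/k,100+258/k,z);d=b-a;print('brk',np.degrees(np.arctan2(d[1],d[0])),np.hypot(d[0],d[1]))
```

```text
circ 546.3790283203125 261.7319030761719 28.188003540039062
stripe n 126 [0.53296191 0.26457248] 163.82094231529982 via centre 168.04623382867956
tab [0.58671513 0.24356402 0.142     ] -24.24740021676992 0.04423881737799552
brk -25.291656657164676 0.07560548794660632
```

Lid centre is (0.5464, 0.262) with r = 28 mm, as stated. The stripe is at about 166° and the tab at about −25°, so the turn is about 191° (3.33 rad), which is within the given range.

```bash
python3 -m pendant '[[[10,0,0,-10,0,0],[10,0,0,-10,0,0],[10,0,0,-10,0,0],[10,0,0,-10,0,0],[10,0,0,-10,0,0],[10,0,0,-10,0,0],[5,0,0,-10,0,0],[0,0,0,-10,0,0],[0,0,0,-10,0,0],[0,0,0,-10,0,0],[0,0,0,-10,0,0],[0,0,0,0,0,0]]]'
python3 - <<'E'
from h import *
c=shot('wrist','w8.png'); print(T_tool()[:3].round(4),env.sense()['joint_positions'].round(2))
E
```

```text
time: 16.05
eef_pos: [0.5467, 0.2621, 0.2404]
tool_rot: [-0.187, 1.57, 0.159]
ft_force: [-0.8, -0.4, 0.9]
width: 0.093
[[ 3.000e-04 -3.362e-01  9.418e-01  5.466e-01]
 [ 1.000e-04  9.418e-01  3.362e-01  2.622e-01]
 [-1.000e+00 -1.000e-04  3.000e-04  2.403e-01]] [ 0.36  0.14  1.44 -0.    1.56 -1.55]
```

View pics/w8.png

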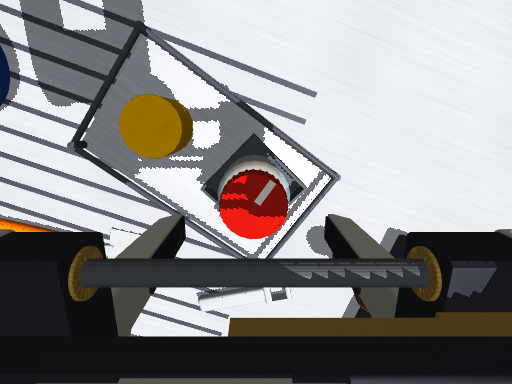

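The lid spans columns 219 to 289, centred between the fingers, so I'll descend to TCP z ≈ 0.188.

```bash
python3 -m pendant '[[[15,0,0,0,0,0],[15,0,0,0,0,0],[10,0,0,0,0,0],[8,0,0,0,0,0],[4,0,0,0,0,0],[0,0,0,0,0,0],[0,0,0,0,0,0]]]'
python3 -m pendant '[[[0,0,0,0,0,0],[0,0,0,0,0,0],[0,0,0,0,0,0],[0,0,0,0,0,0],[0,0,0,0,0,0],[0,0,0,0,0,0],[0,0,0,0,0,0],[0,0,0,0,0,0]]]' 0 30
python3 - <<'E'
from h import *
s=env.sense();print(T_tool()[:3,3],s['ft_force'],s['ft_torque'],s['joint_efforts'])
c=shot('wrist','w9.png')
E
```

```text
time: 16.98
eef_pos: [0.5467, 0.2631, 0.1888]
tool_rot: [-0.008, 1.57, 0.34]
ft_force: [-0.6, 0.1, -0.2]
width: 0.0931
time: 17.98
eef_pos: [0.547, 0.2616, 0.1884]
tool_rot: [-1.524, 1.569, -1.177]
ft_force: [0.6, -5.9, 1.3]
width: 0.0553
[0.54697853 0.26158233 0.18835482] [ 0.55863463 -5.85978508  1.2893479 ] [-0.84222456 -0.39800123  0.01663379] [ 3.49868663e+00 -5.64613366e+01 -4.83579326e+01  1.99762903e+00
 -1.69531493e-01  6.42061641e-03]
```

View pics/w9.png

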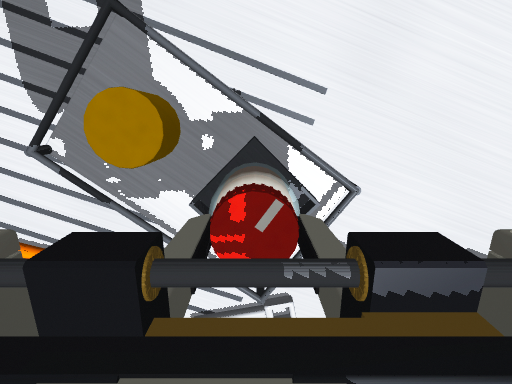

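```bash
cat > st.py <<'E'
from h import *
s=env.sense();T=T_tool(s);print('t',round(s['time'],2),'pos',T[:3,3].round(4),'yaw_y',np.degrees(np.arctan2(T[1,1],T[0,1])).round(2),'F',s['ft_force'].round(2),'M',s['ft_torque'].round(3),'tau6',s['joint_efforts'][5].round(3),'q6',s['joint_positions'][5].round(3),'w',s['width'].round(4))
E
python3 -m pendant '[[[0,-0.7,0,0,0,0],[0,0,0,0,0,0]]]'; python3 st.py
python3 -m pendant '[[[0.11,0,0,10,0,0],[0.11,0,0,10,0,0],[0.11,0,0,10,0,0],[0.11,0,0,10,0,0],[0.11,0,0,10,0,0],[0.11,0,0,10,0,0]]]'; python3 st.py
python3 -m pendant '[[[0,0,0,0,0,0],[0,0,0,0,0,0]]]'; python3 st.py
python3 - <<'E'
from h import *
shot('wrist','w10.png')
E
```

```text
time: 18.27
eef_pos: [0.547, 0.2616, 0.1883]
tool_rot: [-1.397, 1.57, -1.05]
ft_force: [1.2, -6.2, 1.1]
width: 0.0552
time: 19.02
eef_pos: [0.547, 0.2612, 0.1876]
tool_rot: [-0.566, 1.569, -1.271]
ft_force: [1.6, -7.9, 1.9]
width: 0.0552
time: 19.27
eef_pos: [0.547, 0.2611, 0.1876]
tool_rot: [-0.629, 1.569, -1.329]
ft_force: [0.6, -8.1, 1.7]
width: 0.0553Traceback (most recent call last):
  File "st.py", line 2, in <module>
    s=env.sense();T=T_tool(s);print('t',round(s['time'],2),'pos',T[:3,3].round(4),'yaw_y',np.degrees(np.arctan2(T[1,1],T[0,1])).round(2),'F',s['ft_force'].round(2),'M',s['ft_torque'].round(3),'tau6',s['joint_efforts'][5].round(3),'q6',s['joint_positions'][5].round(3),'w',s['width'].round(4))
                                                                                                                                                                                                                                                                                ^^^^^^^^^^^^^^^^
AttributeError: 'float' object has no attribute 'round'
Traceback (most recent call last):
[... 683 characters left out ...]
k (most recent call last):
  File "st.py", line 2, in <module>
    s=env.sense();T=T_tool(s);print('t',round(s['time'],2),'pos',T[:3,3].round(4),'yaw_y',np.degrees(np.arctan2(T[1,1],T[0,1])).round(2),'F',s['ft_force'].round(2),'M',s['ft_torque'].round(3),'tau6',s['joint_efforts'][5].round(3),'q6',s['joint_positions'][5].round(3),'w',s['width'].round(4))
                                                                                                                                                                                                                                                                                ^^^^^^^^^^^^^^^^
AttributeError: 'float' object has no attribute 'round'
```

View pics/w10.png

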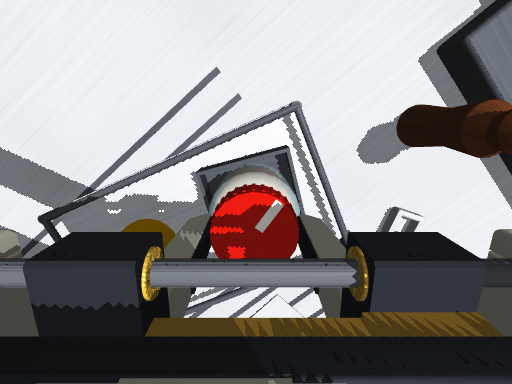

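The stripe keeps its place relative to the fingers (268,215), so the lid turns without slipping.

```bash
sed -i "s/s\['width'\].round(4)/round(s['width'],4)/" st.py; python3 st.py
python3 -m pendant '[[[0,-0.9,0.8,0,0,0],[0,0,0,0,0,0]]]'; python3 st.py
python3 -m pendant '[[[0.11,0,0,10,0,0],[0.11,0,0,10,0,0],[0.11,0,0,10,0,0],[0.11,0,0,10,0,0],[0.11,0,0,10,0,0],[0.11,0,0,10,0,0],[0.11,0,0,10,0,0],[0.11,0,0,10,0,0]]]'; python3 st.py
python3 -m pendant '[[[0.11,0,0,10,0,0],[0.11,0,0,10,0,0]]]'; python3 st.py
python3 -m pendant '[[[0.11,0,0,5,0,0],[0,0,0,0,0,0]]]'; python3 st.py
```

```text
t 19.32 pos [0.547  0.2611 0.1876] yaw_y 49.89 F [ 0.84 -7.37  2.62] M [-1.176 -0.387 -0.05 ] tau6 -0.066 q6 -0.509 w 0.0556
time: 19.58
eef_pos: [0.547, 0.261, 0.1877]
tool_rot: [0.727, 1.57, 0.028]
ft_force: [1.2, -3.8, 1.8]
width: 0.0553
t 19.57 pos [0.547  0.261  0.1877] yaw_y 49.92 F [ 1.16 -3.85  1.84] M [-0.524 -0.595  0.004] tau6 -0.098 q6 -0.511 w 0.0553
time: 20.58
eef_pos: [0.5465, 0.2607, 0.1867]
tool_rot: [0.259, 1.57, -1.843]
ft_force: [-1.3, -4.0, 3.2]
width: 0.0554
t 20.57 pos [0.5465 0.2607 0.1867] yaw_y -30.39 F [-1.28 -4.01  3.24] M [-1.054 -0.088  0.043] tau6 -2.835 q6 0.891 w 0.0554
time: 20.82
eef_pos: [0.5464, 0.2607, 0.1865]
tool_rot: [0.314, 1.57, -2.136]
ft_force: [0.2, -5.1, 2.6]
width: 0.0552
t 20.82 pos [0.5464 0.2607 0.1865] yaw_y -50.38 F [ 0.19 -5.15  2.58] M [-1.019  0.026  0.104] tau6 -2.835 q6 1.24 w 0.0552
time: 21.08
eef_pos: [0.5464, 0.2608, 0.1864]
tool_rot: [0.334, 1.57, -2.198]
ft_force: [-2.1, -5.7, 3.8]
width: 0.0553
t 21.07 pos [0.5464 0.2608 0.1864] yaw_y -55.05 F [-2.11 -5.7   3.77] M [-1.168  0.145 -0.108] tau6 0.854 q6 1.322 w 0.0553
```

```bash
python3 -m pendant '[[[0.11,0,0,10,0,0],[0,0,0,0,0,0]]]'; python3 st.py
python3 -m pendant '[[[0.05,0,0,5,0,0],[0,0,0,0,0,0]]]'; python3 st.py
python3 -m pendant '[[[0.05,0,0,4,0,0],[0,0,0,0,0,0]]]'|tail -1; python3 st.py
python3 -m pendant '[[[0.05,0,0,4,0,0],[0,0,0,0,0,0]]]'|tail -1; python3 st.py
```

```text
time: 21.32
eef_pos: [0.5463, 0.2608, 0.1863]
tool_rot: [0.362, 1.57, -2.345]
ft_force: [-1.6, -4.7, 3.9]
width: 0.0552
t 21.32 pos [0.5463 0.2608 0.1863] yaw_y -65.1 F [-1.57 -4.74  3.86] M [-1.14   0.2   -0.084] tau6 1.42 q6 1.497 w 0.0552
time: 21.58
eef_pos: [0.5463, 0.2608, 0.1862]
tool_rot: [0.375, 1.57, -2.418]
ft_force: [-1.1, -4.8, 4.4]
width: 0.0554
t 21.57 pos [0.5463 0.2608 0.1862] yaw_y -70.03 F [-1.13 -4.83  4.42] M [-1.097  0.232 -0.07 ] tau6 0.638 q6 1.583 w 0.0554
width: 0.0553
t 21.82 pos [0.5462 0.2609 0.1862] yaw_y -74.01 F [-1.76 -4.78  4.05] M [-1.096  0.352 -0.061] tau6 0.489 q6 1.653 w 0.0553
width: 0.0557
t 22.07 pos [0.5462 0.2609 0.1861] yaw_y -77.99 F [-2.59 -4.45  4.41] M [-1.052  0.407 -0.079] tau6 0.517 q6 1.722 w 0.0557
```

```bash
for i in 1; do python3 -m pendant '[[[0.02,0,0,2,0,0],[0,0,0,0,0,0]]]'|tail -1; python3 st.py; done
python3 -m pendant '[[[0.02,0,0,2,0,0],[0,0,0,0,0,0]]]'|tail -1; python3 st.py
python3 -m pendant '[[[0.02,0,0,2,0,0],[0,0,0,0,0,0]]]'|tail -1; python3 st.py
python3 -m pendant '[[[0.02,0,0,2,0,0],[0,0,0,0,0,0]]]'|tail -1; python3 st.py
```

```text
width: 0.0553
t 22.32 pos [0.5462 0.2609 0.1861] yaw_y -79.94 F [-2.63 -4.06  4.09] M [-1.127  0.377  0.11 ] tau6 0.433 q6 1.756 w 0.0553
width: 0.0556
t 22.57 pos [0.5462 0.261  0.1861] yaw_y -81.87 F [-2.08 -5.15  4.47] M [-1.165  0.391  1.03 ] tau6 1.341 q6 1.79 w 0.0556
width: 0.055
t 22.82 pos [0.5473 0.2612 0.1863] yaw_y -84.0 F [ 2.94 -3.98  3.63] M [-0.842 -0.524  0.709] tau6 0.983 q6 1.827 w 0.055
width: 0.0554
t 23.07 pos [0.5479 0.2612 0.1864] yaw_y -86.08 F [ 5.91 -2.43  1.05] M [-0.65  -1.192  0.874] tau6 1.203 q6 1.863 w 0.0554
```

The torque jumped at yaw ≈ −80.5° and reached 1.0 N m by −82°, after which the fingers slipped. The lid is bottomed out after about 190° of turn, which matches the estimate. I'll check the stripe against the tab.

Run:
```python
from h import *
c=shot('wrist','w11.png')
d=shot('scene');crop(d,290,390,190,265,'sc11.png')
```

```text
sc11.png 7.8
```

View pics/w11.png

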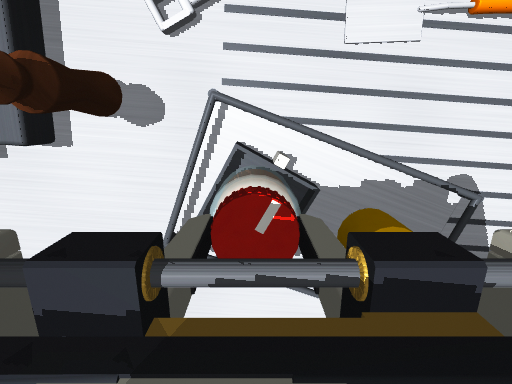

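View pics/sc11.png

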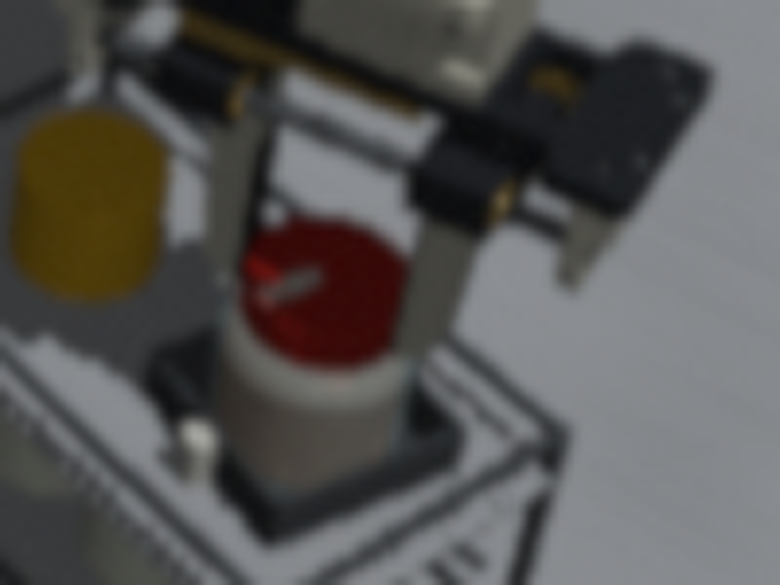

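```bash
cat > ang.py <<'E'
from h import *
def ang(c,inner,outer,zl,ctr=(.5464,.2615)):
    a=onz(c,*inner,zl);b=onz(c,*outer,zl);d=b-a
    return np.degrees(np.arctan2(d[1],d[0])),np.hypot(d[0],d[1]),a[:2].round(4),b[:2].round(4)
def mask(c,zl,box):
    h=cv2.cvtColor(c['img'],cv2.COLOR_RGB2HSV);x0,x1,y0,y1=box
    s=(h[y0:y1,x0:x1,1]<90)&(h[y0:y1,x0:x1,2]>110);ys,xs=np.nonzero(s)
    S=np.array([onz(c,x+x0,y+y0,zl)[:2] for x,y in zip(xs,ys)]);mu=S.mean(0);_,_,v=np.linalg.svd(S-mu)
    return len(S),mu.round(4),np.degrees(np.arctan2(v[0][1],v[0][0]))
E
python3 - <<'E'
from ang import *
c=shot('wrist');crop(c,200,310,140,260,'w11c.png')
print(ang(c,(260.5,233),(275.5,202),.200)); print(mask(c,.2,(250,290,198,238)))
t=onz(c,282.5,160,.142);print(t,np.degrees(np.arctan2(t[1]-.2615,t[0]-.5464)))
E
```

```text
w11c.png 4.916666666666667
(np.float64(-19.96646617188589), np.float64(0.021978624413052192), array([0.5492, 0.2577]), array([0.5699, 0.2502]))
(356, array([0.5609, 0.2537]), np.float64(150.17353612758802))
[0.5873135  0.24177491 0.142     ] -25.739498136700043
```

View pics/w11c.png

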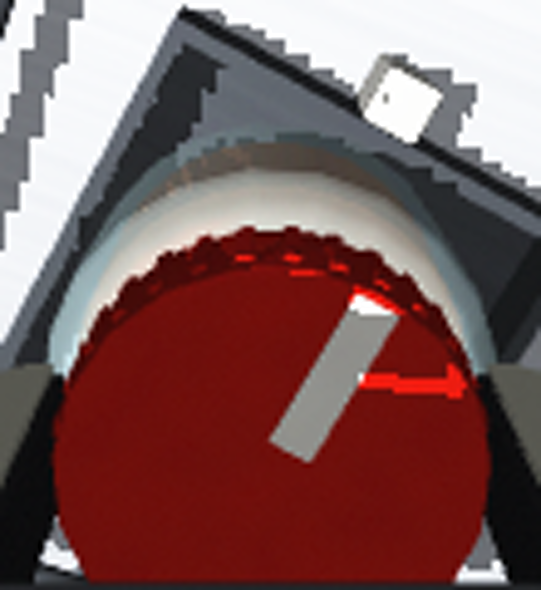

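The stripe points to the tab in the crop (stripe outer end at 376,303 and tab at 400,98, along the same radial). Home is confirmed. Backing off is 90° plus about 2° of wind-up.

```bash
python3 -m pendant '[[[0,0,0,-2,0,0],[0,0,0,0,0,0]]]'|tail -1; python3 st.py
python3 -m pendant '[[[-0.11,0,0,-10,0,0],[-0.11,0,0,-10,0,0],[-0.11,0,0,-10,0,0],[-0.11,0,0,-10,0,0],[-0.11,0,0,-10,0,0],[-0.11,0,0,-10,0,0],[-0.11,0,0,-10,0,0],[-0.11,0,0,-10,0,0],[-0.11,0,0,-10,0,0],[0,0,0,0,0,0],[0,0,0,0,0,0]]]'|tail -1; python3 st.py
python3 - <<'E'
from ang import *
c=shot('wrist','w12.png');crop(c,200,310,140,260,'w12c.png')
E
```

```text
width: 0.0553
t 23.48 pos [0.5479 0.2612 0.1864] yaw_y -84.1 F [ 4.61 -2.39  1.4 ] M [-0.522 -1.077  0.032] tau6 -0.257 q6 1.828 w 0.0553
width: 0.0557
t 24.85 pos [0.5465 0.2623 0.1873] yaw_y 5.74 F [-0.91  6.63  5.4 ] M [0.944 0.223 0.023] tau6 -0.023 q6 0.261 w 0.0557
w12c.png 4.916666666666667
```

View pics/w12c.png

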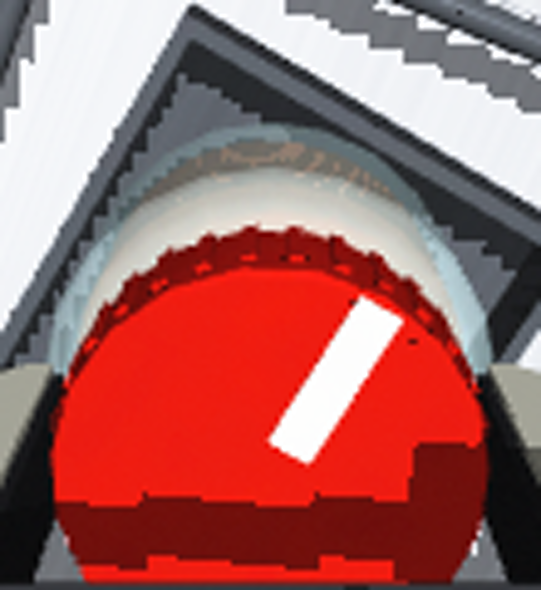

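View pics/w12.png

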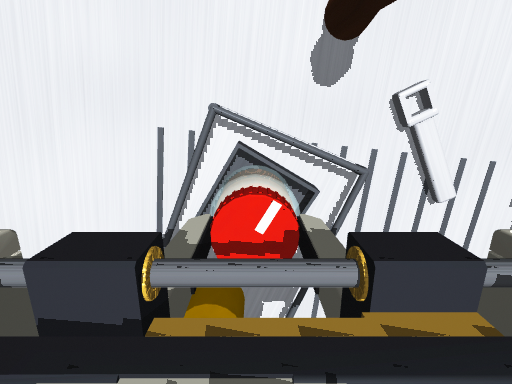

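The stripe sits in nearly the same image place as at home, while the bracket has turned by a quarter. I'll measure the exact difference.

```bash
python3 - <<'E'
from ang import *
c=shot('wrist'); M0=c['M']
def st(fn,M,zl):
    c['M']=M; im=cv2.imread('pics/'+fn); h=cv2.cvtColor(im,cv2.COLOR_BGR2HSV)
    m=((h[:,:,1]<120)&(h[:,:,2]>90)).astype(np.uint8); 
    n,l,s,ce=cv2.connectedComponentsWithStats(m,connectivity=4); i=l[217,267]; print(fn,i,s[i])
    ys,xs=np.nonzero(l==i)
    S=np.array([onz(c,x,y,zl)[:2] for x,y in zip(xs,ys)]);mu=S.mean(0);_,_,v=np.linalg.svd(S-mu)
    return mu,np.degrees(np.arctan2(v[0][1],v[0][0]))%180
T=T_tool(); mount=np.linalg.inv(T)@M0
from scipy.spatial.transform import Rotation as R
Th=T.copy(); 
def Ty(y,p):
    a=np.radians(y);Q=np.eye(4);Q[:3,0]=[0,0,-1];Q[:3,1]=[np.cos(a),np.sin(a),0];Q[:3,2]=np.cross(Q[:3,0],Q[:3,1]);Q[:3,3]=p;return Q@mount
print(st('w11.png',Ty(-86.08,[.5479,.2612,.1864]),.2))
print(st('w12.png',Ty(5.74,[.5465,.2623,.1873]),.201))
print(st('w10.png',Ty(49.9,[.547,.2611,.1876]),.2015))
E
python3 st.py
```

```text
w11.png 6 [255 200  26  34 349]
(array([0.56034275, 0.25410038]), np.float64(154.89089722391032))
w12.png 3 [255 200  27  34 352]
(array([0.5533866, 0.2748455]), np.float64(65.0111546087121))
w10.png 9 [255 199  29  34 355]
(array([0.54302419, 0.27591257]), np.float64(104.50518709777124))
t 24.95 pos [0.5465 0.2623 0.1873] yaw_y 5.78 F [-0.92  5.45  4.56] M [1.022 0.216 0.061] tau6 0.081 q6 0.261 w 0.0554
```

The stripe has gone from −25.1° at home to 65.0°, so the lid is 90.1° off the stop. One last look at the scene, then I'll hand in.

Run:
```python
from h import *
shot('scene','sc13.png')
```

```text
(no output)
```

View pics/sc13.png

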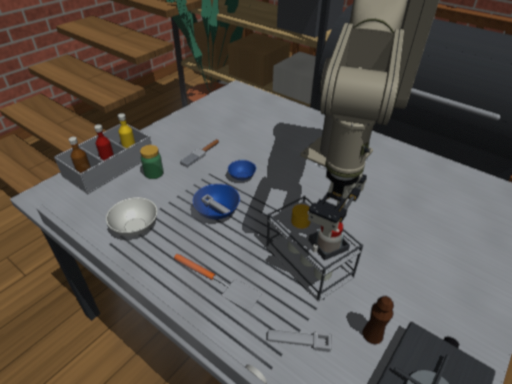

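The opener is in the blue bowl at (215,203), everything else stands where it was, and the lid is gripped at (332,225).

```bash
python3 - <<'E'
from bench import env
print(env.job_done())
E
python3 st.py
```

```text
the job is handed in; nothing more can be done
None
the job is handed in; nothing more can be done
```

The job is handed in, at about 25 s of the 64 s allowed. The lid is a quarter turn off its stop and still gripped at 30 N.

- **Opener:** I lifted it off the lid and set it down in the larger blue bowl. The last scene picture shows it lying there.
- **Screwing down:** I turned the lid clockwise about 190°. The torque then jumped from about 0.1 to 1.0 N m. The stripe read −25.1° and the white tab about −25°, so the lid was fully home.
- **Slip at the stop:** the fingers slid about 4° on the lid when it bottomed out. I allowed for that, and for the wind-up in the grip, when backing off.
- **Backing off:** the stripe moved to 65.0°, which is 90.1° off the stop (about 1.57 rad). The torque left on the lid was near zero, with a side force of about 5 N.

The other things look unmoved in the last picture. No check failed. Earlier stripe and tab angles, read before the lid was gripped, scattered by a few degrees.

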